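Close up a row of blanks in a stop jig and latch it

TASK

Push the row of four wooden blocks along the channel of the jig as one train, keeping them together, until the front block is fully home against the end stop and there are no gaps in the row; only then swing the metal keeper bar all the way across the channel behind the row. Do it all by pushing with the fingertips, nothing is gripped or lifted, and leave the other things alone; finish clear of everything.

Things in the scene. Friction and masses are not known exactly. Their poses are not given: they have to be found in the camera images.
- jig: Fixed jig: plywood board 415x177x12 mm with a straight channel. Origin: underside of the board (bench top), on the channel's centre line. +x along the channel to the end stop (roughly the robot's right), +y to the far side, z up. In this frame (mm): board x -200..215, y -105..72; channel floor z 12, channel y -57..57, from its open rear end x -200 to the stop face x 150
- jig_stop (a point): Middle of the end stop's face, on the channel floor (jig x 150, y 0, z 12 mm). The stop is a wooden crosspiece, top z 52 mm. When the row is home its rear face is at jig x -30 mm; at the start it is between -132 and -80 mm
- jig_lip (a point): Top of the low metal lip on the robot's side of the channel, at mid-length (jig y -57 to -65 mm, top z 26 mm). The opposite side of the channel is a wooden fence, jig y 57 to 69 mm, top z 42 mm
- block_1: Front block of the row, next to the stop: identical plain wooden block, 45 mm along the channel, 110 mm across it, 35 mm tall, about 90 g, loose; origin: centre of its underside; its own x axis runs along the channel toward the stop at the start. When home its origin is at jig x = +127.5 mm
- block_2: Second block of the row: identical plain wooden block, 45 mm along the channel, 110 mm across it, 35 mm tall, about 90 g, loose; origin: centre of its underside; its own x axis runs along the channel toward the stop at the start
- block_3: Third block of the row: identical plain wooden block, 45 mm along the channel, 110 mm across it, 35 mm tall, about 90 g, loose; origin: centre of its underside; its own x axis runs along the channel toward the stop at the start
- block_4: Rear block of the row, the one to push: identical plain wooden block, 45 mm along the channel, 110 mm across it, 35 mm tall, about 90 g, loose; origin: centre of its underside; its own x axis runs along the channel toward the stop at the start
- keeper (a joint): Angle of the keeper, a steel bar turning level about an upright pivot outside the lip. 0 = open: it points to jig -x, along the lip. It grows as the free end swings toward the fence (jig +y); 1.571 = closed, at its limit: it points to jig +y across the channel, 4 mm behind a row that is home. Stiff (about 1 N at the post), no spring, stays where left. Starts at 0 to 0.2, outside the channel
- keeper_post (a point): Centre of the top of the black post, 14 mm thick, that stands on the keeper 75 mm from the pivot; its top is at z 65.5 mm, the bar's top below it at z 46 mm
- keeper_pivot (a point): On the keeper's pivot axis, at the height of the bar's top (jig x -41, y -80, z 46 mm). The bar is 14 mm wide, reaches 85 mm from this axis to its free end, underside at z 28 mm over the bench
- marker: Bystander: black and red marker pen, 17 mm thick, 130 mm long, lying on the board's front margin near the stop end; origin at its underside
- red_knob_tool: Bystander: red double-ended knob, 36 mm wide, 46 mm tall, standing on the board beyond the stop; origin at its underside
- tape_measure: Bystander: yellow tape measure 38 x 76 x 64 mm on the bench to the left; origin at its underside
- oil_can: Bystander: blue oil bottle with red tip, 35 x 60 x 125 mm, on the bench to the left; origin at its underside
- flashlight: Bystander: black flashlight 38 x 150 x 38 mm lying on the bench near its front edge, left of the jig; origin at its underside

How it is judged:
By the outcome, as a careful person would: the job done as asked, in the order asked, and still so for the second after the job is handed in, with the robot touching nothing.
It also fails if it takes over 53 s, if anything falls off the work surface, if the arm or the gripper's body presses on something with over 40 N, if the wrist force passes 120 N, or if a joint passes its speed limit or range.

ROBOT

A 6-joint arm with a two-finger parallel gripper is mounted at the origin on a cart in front of the work surface, level with it; the furniture and walls round the work are solid. World frame = base frame: x ahead of the robot, y to its left, z up, the work surface at z = 0. Lengths are in m, angles in rad, forces in N, time in s.
With the tool pointing down it reaches from about 0.375 to 0.9 m from the base axis. Payload 3.1 kg.
Tool frame: the origin (TCP) lies at the very end of the fingers, on their centre line; the grasp point (between the pads) lies 19 mm behind it; z points along the fingers, y is the line along which they close (so a half turn about z gives the same grasp; the last joint's range is limited). The gripper opens to 87 mm and grips with 3 to 60 N. Pads are 19 mm wide; open, the fingers measure 117 mm over their backs; the gripper's body (75 mm by 190 mm) begins 51 mm behind the grasp point.
Start: joints at [-1.419, 0.527, 1.433, -0, 1.181, -0.178], TCP at [0.203, -0.591, 0.223] pointing down, gripper open.
Joint ranges: [-3.08, 3.08], [-0.75, 2.2], [0.22, 2.44], [-1.43, 4.57], [0, 2.65], [-2.85, 2.85]. Speed limits (rad/s): [2.79, 2.79, 3.14, 3.14, 3.14, 3.14].

INTERFACE

Orientations are given as a unit quaternion [x, y, z, w].
In Python, from rig import status, viewer, robot gives the robot as it stands.
- The arm moves only by the tool arm_command, never from a script. Its arguments are lists of equal length, an entry for each row: "delta_rot": the turn, a rotation vector about the tool's x, y, z in degrees, a list of three; "delta_pos": the shift along the tool's x, y, z in m, a list of three; "gripper": the closure, from -1 (fully open) to 1 (shut). In form: {"delta_rot": [[rx, ry, rz], ...], "delta_pos": [[dx, dy, dz], ...], "gripper": [gripper, ...]}. A call has 1 to 12 rows; each row is the pose to reach, as a shift and turn from the pose commanded when the call began, along the tool's axes at that moment; what a row does not reach only later rows make up. A row lasts 1/12 s, in which the tool goes at most 41.7 mm and 7.16 degrees, less where a joint would pass 70% of its speed; a pose out of reach is approached as far as the arm can. A call with a gripper value outside its range is refused whole. The fingers move at their own pace and stop on an object; "grip_force" is the grip in N (left out, the last holds). Time passes only in rows, so rows that repeat a pose let the fingers close. It gives the time, the measured TCP pose, the force, the opening and the grip force at its end, in the units of the state.
- status.get_obs(): the state, without advancing time (a new reading comes with each control period).
- viewer.camera(name): name is "side" or "top"; returns a dict with "pixels" (384x512x3 uint8, blue, green, red), "fx", "fy", "cx", "cy" (pixels), "pose" (4x4, takes a point from camera to world coordinates). Camera axes: x right, y down, z forward; pixel columns grow to the right and rows downward; lengths in m; the calibration is good to about 2 mm. A picture is of the moment at which its call begins. There is no depth.
- robot.hand_in(): hands the job in; it is judged then, once.
The state is a dict: "time": time; "q": joint angles; "joint_velocities": joint speeds; "joint_torque": joint torques, N m; "position": TCP position; "tool_rot": TCP orientation; "ft_force": force on the tool from outside, world axes, zero at the start; "moment": the same for the moment, N m; "grip_width": finger opening in m; "grip_force": force on a finger pad.
Only numpy, scipy, OpenCV 4.12 (cv2) and the standard library are available. Lean on these libraries where they do the work, as an engineer would, in place of code of your own. Each camera call takes 0.05 s, during which the arm holds its last target. There are 200 camera calls.

## Working session

There is one attempt and no reset: what is moved stays moved. The work goes in short steps, Python scripts to look and compute and a tool call to move; the robot and the scene stay as the last step left them, time stands still between calls to the robot, and variables do not carry over. Pictures are saved under pics/ and viewed, at most 10 in all, crops included, and the job is handed in when it is done.

Besides the shell and the picture viewer there is one more tool, called after "Emit:" as name(argument=value, ...) on one line, values as JSON. arm_command: Moves the arm, as the interface text tells. Its arguments: {"type":"object","properties":{"delta_rot":{"type":"array","items":{"type":"array","items":{"type":"number"}}},"delta_pos":{"type":"array","items":{"type":"array","items":{"type":"number"}}},"gripper":{"type":"array","items":{"type":"number"}},"grip_force":{"type":"number"}},"required":["delta_rot","delta_pos","gripper"]}

```bash
mkdir -p pics; ls; cat > h.py <<'E'
import numpy as np, cv2
from rig import status, viewer, robot
def cam(n):
    c=viewer.camera(n); return c
def proj(c,p):
    T=np.linalg.inv(c["pose"]); q=T[:3,:3]@np.array(p)+T[:3,3]
    return np.array([c["fx"]*q[0]/q[2]+c["cx"], c["fy"]*q[1]/q[2]+c["cy"]])
def ray(c,u,v,z):
    d=c["pose"][:3,:3]@np.array([(u-c["cx"])/c["fx"],(v-c["cy"])/c["fy"],1]); o=c["pose"][:3,3]
    return o+d*(z-o[2])/d[2]
E
python3 - <<'E'
from h import *
s=status.get_obs(); print(s["time"],s["position"],s["tool_rot"],s["ft_force"],s["grip_width"])
for n in("top","side"):
    c=cam(n); print(n,c["fx"],c["cx"],c["cy"],np.round(c["pose"],3).tolist())
    cv2.imwrite(f"pics/{n}0.png",cv2.resize(c["pixels"],(800,600),interpolation=cv2.INTER_CUBIC)); np.save(n+"0.npy",c,allow_pickle=True)
E
```

```text
pics
0.0 [ 0.20291513 -0.59038821  0.22158294] [ 9.86352316e-01  1.64644974e-01  2.90281774e-06 -1.06848003e-03] [-0.89341811  0.26951522  0.1627514 ] 0.08691539067677453
top 371.82525983102653 256.24335497891883 199.8613619810465 [[-0.011, -0.986, 0.167, 0.361], [-1.0, 0.016, 0.027, 0.09], [-0.029, -0.167, -0.986, 1.059], [0.0, 0.0, 0.0, 1.0]]
side 424.7222539629087 253.94960348251013 190.06439387016877 [[0.905, -0.33, 0.268, 0.122], [-0.425, -0.718, 0.551, -0.738], [0.011, -0.613, -0.79, 1.303], [0.0, 0.0, 0.0, 1.0]]
```

View pics/top0.png

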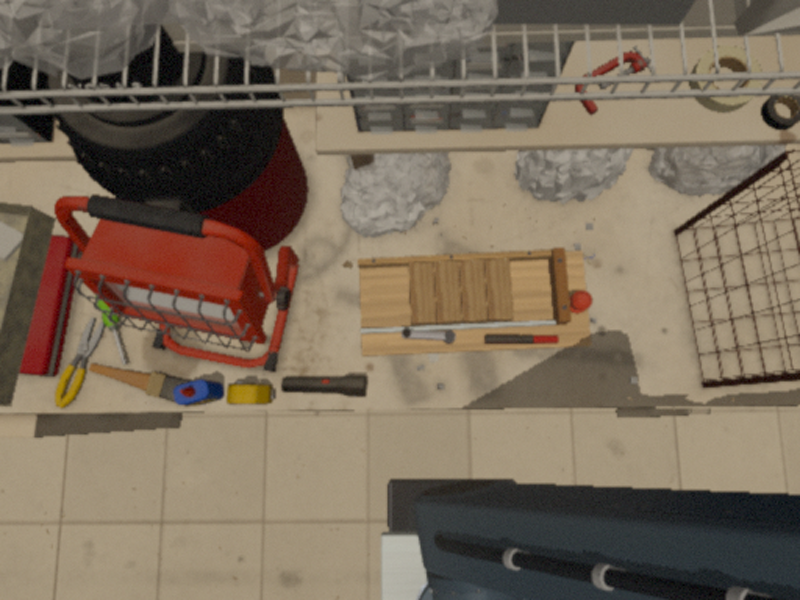

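View pics/side0.png

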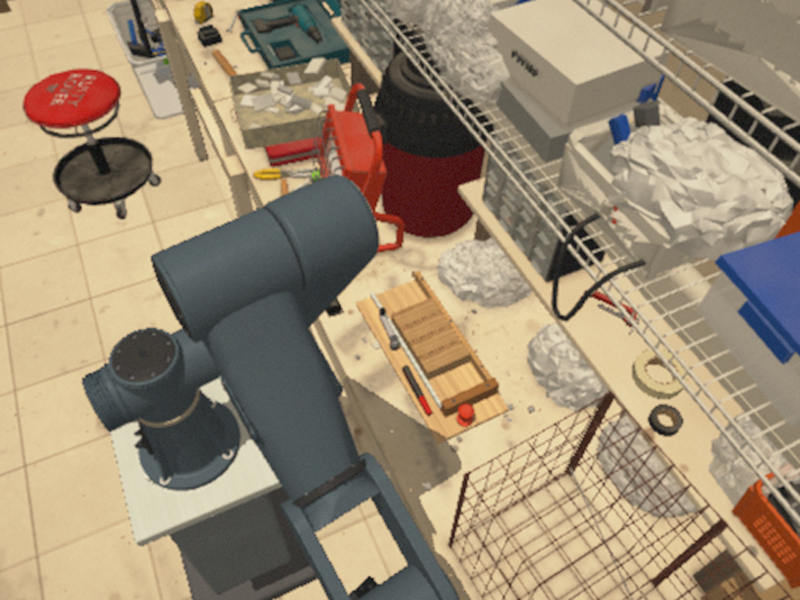

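Top view: jig spans (360,255)–(590,355) in the 800-px picture, with the row at x 410–512, the keeper at (405–450,335), the stop at about x 560 and the marker at (520,340). The side view agrees. I'll zoom in to get the corners.

```bash
python3 - <<'E'
from h import *
c=np.load("top0.npy",allow_pickle=True).item()
cv2.imwrite("pics/topc.png",cv2.resize(c["pixels"][150:240,222:382],(800,450),interpolation=cv2.INTER_CUBIC))
E
```

```text
(no output)
```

View pics/topc.png

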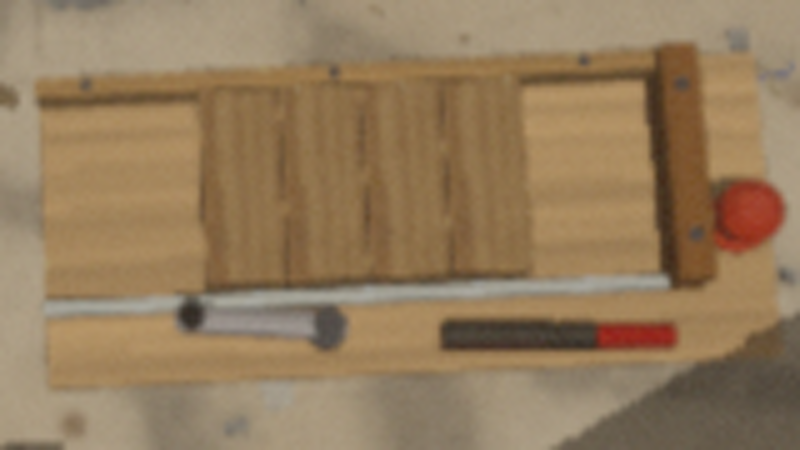

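The crop shows the board's front-left corner at (50,387), the lip from (45,308) to (668,282), the pivot at (328,328), the post top at (191,314), and the row's rear top edge from (203,92) to (208,288). The row's front edge is at x≈525.

```bash
cat >> h.py <<'E'
def fit(J,W):
    J=np.array(J)[:,:2];W=np.array(W)[:,:2]; a=J-J.mean(0); b=W-W.mean(0)
    th=np.arctan2((a[:,0]*b[:,1]-a[:,1]*b[:,0]).sum(),(a*b).sum())
    R=np.array([[np.cos(th),-np.sin(th)],[np.sin(th),np.cos(th)]])
    return R,W.mean(0)-R@J.mean(0),th
E
python3 - <<'E'
from h import *
c=np.load("top0.npy",allow_pickle=True).item()
r=lambda u,v,z: ray(c,u/5+222-.4,v/5+150-.4,z)[:2]
L=[((50,387),(-200,-105,12)),((45,308),(-200,-61,26)),((668,282),(150,-61,26)),((328,328),(-41,-80,46)),((38,80),(-200,69,42)),((756,55),(215,72,12)),((778,355),(215,-105,12))]
J=[np.array(j)/1000 for _,j in L]; W=[r(*p,j[2]/1000) for p,j in L]
R,t,th=fit(J,W); print(th,np.degrees(th),t); print(np.round(1000*(np.array(W)-(np.array(J)[:,:2]@R.T+t)),1).tolist())
inv=lambda w:np.round(1000*R.T@(w-t),1)
for n,p,z in(("post",(191,314),.0655),("rear far",(203,92),.047),("rear near",(208,288),.047),("front",(523,80),.047),("frontn",(530,272),.047)): print(n,inv(r(*p,z)))
p=inv(r(191,314,.0655)); print("keeper",np.arctan2(p[1]+80,-(p[0]+41)))
for j in((-125,0),(-40,0),(-115,-73),(150,0)): print(j,R@np.array(j)/1000+t)
np.savez("jig.npz",R=R,t=t,th=th)
E
```

```text
-1.5430636172165564 -88.41103278669908 [ 0.57127169 -0.00616115]
[[1.2, -1.6], [0.4, -1.3], [0.2, 0.1], [-1.2, 0.8], [-1.7, -2.4], [-1.0, 0.4], [2.1, 4.0]]
post [-116.2  -72.9]
rear far [-104.7   54.7]
rear near [-106.6  -56.3]
front [73.9 53.3]
frontn [ 70.2 -55.1]
keeper 0.09413584107881896
(-125, 0) [0.56780554 0.11879078]
(-40, 0) [0.57016252 0.03382347]
(-115, -73) [0.49511091 0.1067704 ]
(150, 0) [ 0.57543106 -0.15610347]
```

Emit:
arm_command(delta_rot=[[0,0,-72.6],[0,0,-72.6],[0,0,-72.6],[0,0,-72.6],[0,0,-72.6],[0,0,-72.6],[0,0,-72.6],[0,0,-72.6],[0,0,-72.6],[0,0,-72.6],[0,0,-72.6],[0,0,-72.6]], delta_pos=[[0.138,-0.227,-0.06],[0.138,-0.227,-0.06],[0.138,-0.227,-0.06],[0.138,-0.227,-0.06],[0.138,-0.227,-0.06],[0.138,-0.227,-0.06],[0.138,-0.227,-0.06],[0.138,-0.227,-0.06],[0.138,-0.227,-0.06],[0.138,-0.227,-0.06],[0.138,-0.227,-0.06],[0.138,-0.227,-0.06]], gripper=[-0.15,-0.15,-0.15,-0.15,-0.15,-0.15,-0.15,-0.15,-0.15,-0.15,-0.15,-0.15])

```text
time: 1.1
position: [0.2598, -0.3313, 0.2824]
tool_rot: [0.698, 0.716, 0.0, -0.0]
ft_force: [-0.7, 0.2, -0.4]
grip_width: 0.0499
grip_force: 0.0
```

Emit:
arm_command(delta_rot=[[0,0,0],[0,0,0],[0,0,0],[0,0,0],[0,0,0],[0,0,0],[0,0,0],[0,0,0],[0,0,0],[0,0,0],[0,0,0],[0,0,0]], delta_pos=[[0.38,0.268,0],[0.38,0.268,0],[0.38,0.268,0],[0.38,0.268,0],[0.38,0.268,0],[0.38,0.268,0],[0.38,0.268,0],[0.38,0.268,0],[0.38,0.268,0],[0.38,0.268,0],[0.38,0.268,0],[0.38,0.268,0]], gripper=[-0.15,-0.15,-0.15,-0.15,-0.15,-0.15,-0.15,-0.15,-0.15,-0.15,-0.15,-0.15])

```text
time: 2.1
position: [0.5206, 0.0604, 0.2824]
tool_rot: [0.697, 0.717, 0.002, 0.0]
ft_force: [-0.0, -0.0, 0.7]
grip_width: 0.0498
grip_force: 0.0
```

```bash
cat >> h.py <<'E'
def jp():
    s=status.get_obs(); g=np.load("jig.npz"); p=s["position"]; q=s["tool_rot"]
    h=2*np.arctan2(q[1],q[0]); j=1000*g["R"].T@(p[:2]-g["t"])
    print("t",round(s["time"],2),"jig",np.round(j,1),"z",round(p[2]*1000,1),"head off jig -x deg",round(np.degrees(h-g["th"]-np.pi),2),"F jig",np.round(g["R"].T@s["ft_force"][:2],1),round(s["ft_force"][2],1),"w",round(s["grip_width"],4))
E
python3 -c "from h import *; jp()"
```

```text
t 2.1 jig [-67.9 -48.8] z 282.4 head off jig -x deg 0.06 F jig [ 0. -0.] 0.7 w 0.0498
```

Emit:
arm_command(delta_rot=[[0,0,0],[0,0,0],[0,0,0],[0,0,0],[0,0,0],[0,0,0],[0,0,0],[0,0,0],[0,0,0],[0,0,0],[0,0,0],[0,0,0]], delta_pos=[[0.07,0.048,0],[0.07,0.048,0],[0.07,0.048,0.03],[0.07,0.048,0.07],[0.07,0.048,0.11],[0.07,0.048,0.15],[0.07,0.048,0.19],[0.07,0.048,0.22],[0.07,0.048,0.24],[0.07,0.048,0.25],[0.07,0.048,0.258],[0.07,0.048,0.258]], gripper=[-0.15,-0.15,-0.15,-0.15,-0.15,-0.15,-0.15,-0.15,-0.15,-0.15,-0.15,-0.15])

```text
time: 3.1
position: [0.563, 0.1264, 0.0235]
tool_rot: [0.698, 0.716, -0.001, -0.001]
ft_force: [-0.8, -0.1, -0.3]
grip_width: 0.0503
grip_force: 0.0
```

```bash
python3 - <<'E'
from h import *
jp()
a=cam("top")["pixels"][150:240,222:382]; b=cam("side")["pixels"][150:290,200:340]
cv2.imwrite("pics/c1.png",np.hstack([cv2.resize(a,(430,450*430//800+58),interpolation=cv2.INTER_CUBIC),cv2.resize(b,(300,300),interpolation=cv2.INTER_CUBIC)]))
E
```

```text
t 3.1 jig [-132.7   -4.6] z 23.5 head off jig -x deg -0.12 F jig [ 0.1 -0.8] -0.3 w 0.0503Traceback (most recent call last):
  File "<stdin>", line 4, in <module>
    return _nx.concatenate(arrs, 1, dtype=dtype, casting=casting)
           ~~~~~~~~~~~~~~~^^^^^^^^^^^^^^^^^^^^^^^^^^^^^^^^^^^^^^^
ValueError: all the input array dimensions except for the concatenation axis must match exactly, but along dimension 0, the array at index 0 has size 299 and the array at index 1 has size 300
```

Emit:
arm_command(delta_rot=[[0,0,0],[0,0,0],[0,0,0],[0,0,0],[0,0,0],[0,0,0],[0,0,0],[0,0,0],[0,0,0],[0,0,0],[0,0,0],[0,0,0]], delta_pos=[[-0.003,0.002,0],[-0.006,0.004,0],[-0.01,0.004,0],[-0.014,0.004,0],[-0.018,0.004,0],[-0.022,0.004,0],[-0.026,0.004,0],[-0.03,0.004,0],[-0.034,0.004,0],[-0.037,0.004,0],[-0.039,0.004,0],[-0.04,0.004,0]], gripper=[-0.15,-0.15,-0.15,-0.15,-0.15,-0.15,-0.15,-0.15,-0.15,-0.15,-0.15,-0.15])

```text
time: 4.2
position: [0.5684, 0.0866, 0.0245]
tool_rot: [0.698, 0.716, -0.0, -0.0]
ft_force: [-0.0, 3.1, 1.7]
grip_width: 0.0499
grip_force: 1.6
```

```bash
cat >> h.py <<'E'
def shot(name):
    a=cam("top")["pixels"][150:240,222:382]; b=cam("side")["pixels"][160:290,215:345]
    cv2.imwrite(f"pics/{name}.png",np.hstack([cv2.resize(a,(500,300),interpolation=cv2.INTER_CUBIC),cv2.resize(b,(300,300),interpolation=cv2.INTER_CUBIC)]))
E
python3 -c "
from h import *
jp(); shot('c1')"
```

```text
t 4.2 jig [-92.8  -0.3] z 24.5 head off jig -x deg -0.06 F jig [-3.1  0.1] 1.7 w 0.0499
```

View pics/c1.png

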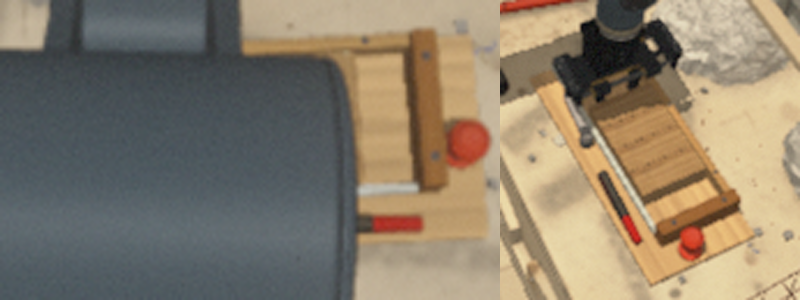

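The side view shows the fingers on the rear block with the row together and square. The contact force is 3 N. I'll keep pushing.

Emit:
arm_command(delta_rot=[[0,0,0],[0,0,0],[0,0,0],[0,0,0],[0,0,0],[0,0,0],[0,0,0],[0,0,0],[0,0,0],[0,0,0],[0,0,0],[0,0,0]], delta_pos=[[-0.003,0,0],[-0.007,0,0],[-0.011,0,0],[-0.015,0,0],[-0.02,0,0],[-0.025,0,0],[-0.03,0,0],[-0.034,0,0],[-0.038,0,0],[-0.041,0,0],[-0.043,0,0],[-0.044,0,0]], gripper=[-0.15,-0.15,-0.15,-0.15,-0.15,-0.15,-0.15,-0.15,-0.15,-0.15,-0.15,-0.15])

```text
time: 5.3
position: [0.5697, 0.0426, 0.0245]
tool_rot: [0.698, 0.717, -0.0, -0.0]
ft_force: [0.2, 1.0, -0.0]
grip_width: 0.0502
grip_force: 0.8
```

```bash
python3 -c "
from h import *
jp()"
```

```text
t 5.3 jig [-48.8  -0.2] z 24.5 head off jig -x deg -0.06 F jig [-1.   0.2] -0.0 w 0.0502
```

Now I'll creep forward about 1 mm per row and watch for the rise in force at the stop.

Emit:
arm_command(delta_rot=[[0,0,0],[0,0,0],[0,0,0],[0,0,0],[0,0,0],[0,0,0],[0,0,0],[0,0,0]], delta_pos=[[-0.001,0,0],[-0.002,0,0],[-0.003,0,0],[-0.004,0,0],[-0.005,0,0],[-0.006,0,0],[-0.007,0,0],[-0.007,0,0]], gripper=[-0.15,-0.15,-0.15,-0.15,-0.15,-0.15,-0.15,-0.15])

```text
time: 5.97
position: [0.5698, 0.0363, 0.0246]
tool_rot: [0.697, 0.717, 0.0, -0.0]
ft_force: [-1.2, 3.5, 0.3]
grip_width: 0.0498
grip_force: 1.8
```

```bash
python3 -c "
from h import *
jp()"
```

```text
t 5.97 jig [-42.5  -0.3] z 24.6 head off jig -x deg -0.03 F jig [-3.5 -1.1] 0.3 w 0.0498
```

Emit:
arm_command(delta_rot=[[0,0,0],[0,0,0],[0,0,0],[0,0,0]], delta_pos=[[-0.001,0,0],[-0.002,0,0],[-0.003,0,0],[-0.003,0,0]], gripper=[-0.15,-0.15,-0.15,-0.15])

```text
time: 6.3
position: [0.5692, 0.0361, 0.0246]
tool_rot: [0.697, 0.717, 0.001, -0.002]
ft_force: [-0.1, 13.2, 1.2]
grip_width: 0.0499
grip_force: 6.7
```

```bash
python3 -c "
from h import *
jp()"
```

```text
t 6.3 jig [-42.3  -0.9] z 24.6 head off jig -x deg -0.03 F jig [-13.2   0.3] 1.2 w 0.0499
```

The force jumped to 13 N with no further motion, so the row is at the stop. I'll press slightly more to close any gaps, then back off and rise.

Emit:
arm_command(delta_rot=[[0,0,0],[0,0,0],[0,0,0],[0,0,0],[0,0,0],[0,0,0],[0,0,0],[0,0,0],[0,0,0],[0,0,0],[0,0,0],[0,0,0]], delta_pos=[[-0.002,0,0],[-0.002,0,0],[0,0,0],[0.003,0,0],[0.008,0,0],[0.02,0,0],[0.035,0,0],[0.045,0,-0.01],[0.045,0,-0.04],[0.045,0,-0.075],[0.045,0,-0.1],[0.045,0,-0.1]], gripper=[-0.15,-0.15,-0.15,-0.15,-0.15,-0.15,-0.15,0,0.5,1,1,1])

```text
time: 7.3
position: [0.5729, 0.0783, 0.1306]
tool_rot: [0.697, 0.717, 0.004, 0.005]
ft_force: [0.5, 0.2, 0.7]
grip_width: 0.025
grip_force: 0.0
```

```bash
python3 -c "
from h import *
jp()
c=cam('side');np.save('side1.npy',c,allow_pickle=True)
cv2.imwrite('pics/s1.png',cv2.resize(c['pixels'][165:285,220:340],(600,600),interpolation=cv2.INTER_CUBIC))"
```

```text
t 7.3 jig [-84.4   3.9] z 130.6 head off jig -x deg -0.0 F jig [-0.2  0.5] 0.7 w 0.025
```

View pics/s1.png

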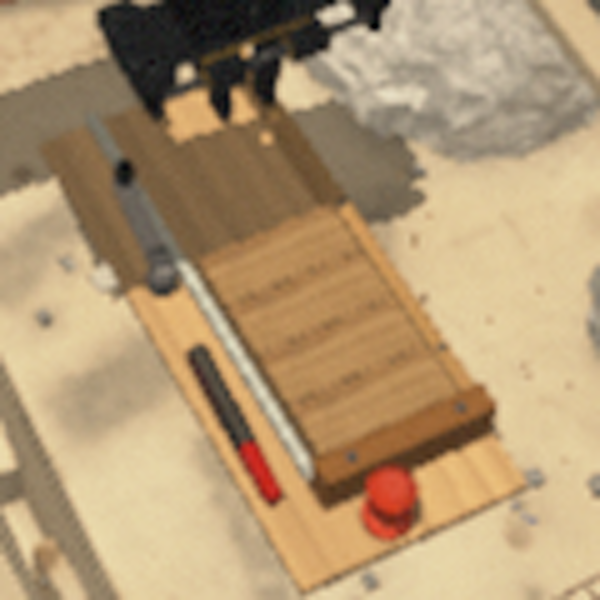

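The row is tight and flush to the stop at (310–490,420). The keeper is untouched, with its post at (124,170) and pivot at (160,275). I'll measure the rear edge and the post.

```bash
python3 - <<'E'
from h import *
c=np.load("side1.npy",allow_pickle=True).item(); g=np.load("jig.npz")
r=lambda u,v,z: 1000*g["R"].T@(ray(c,u/5+220-.4,v/5+165-.4,z)[:2]-g["t"])
for n,p,z in(("rear near",(205,263),.047),("rear far",(343,206),.047),("stop near",(314,452),.052),("stop far",(488,390),.052),("pivot",(161,272),.046),("post",(124,169),.0655)): print(n,np.round(r(*p,z),1))
P=lambda j:5*(proj(c,list(g["R"]@np.array(j[:2])/1000+g["t"])+[j[2]/1000])-[220,165]+.4)
for j in((-30,-55,47),(-30,55,47),(-41,-80,46)): print(P(j))
E
```

```text
rear near [-24.7 -52.4]
rear far [-24.7  60.7]
stop near [145.6 -58.6]
stop far [156.5  71.1]
pivot [-32.3 -83.7]
post [-113.   -73.6]
[198.42030603 258.83449907]
[332.60473526 203.47969923]
[160.22829608 261.03138012]
```

Emit:
arm_command(delta_rot=[[0,0,-85],[0,0,-85],[0,0,-85],[0,0,-85],[0,0,-85],[0,0,-85],[0,0,-85],[0,0,-85],[0,0,-85],[0,0,-85],[0,0,-85],[0,0,-85]], delta_pos=[[0.034,-0.107,0],[0.034,-0.107,0],[0.034,-0.107,0],[0.034,-0.107,0],[0.034,-0.107,0],[0.034,-0.107,0],[0.034,-0.107,0],[0.034,-0.107,0],[0.034,-0.107,0],[0.034,-0.107,0],[0.034,-0.107,0],[0.034,-0.107,0]], gripper=[1,1,1,1,1,1,1,1,1,1,1,1])

```text
time: 8.35
position: [0.46, 0.109, 0.1238]
tool_rot: [0.027, 1.0, -0.0, -0.001]
ft_force: [-0.4, -0.5, -0.9]
grip_width: 0.0008
grip_force: 0.0
```

```bash
python3 -c "
from h import *
jp()"
```

```text
t 8.35 jig [-118.2 -108. ] z 123.8 head off jig -x deg 85.3 F jig [ 0.5 -0.4] -0.9 w 0.0008
```

Emit:
arm_command(delta_rot=[[0,0,0],[0,0,0],[0,0,0],[0,0,0],[0,0,0],[0,0,0]], delta_pos=[[0,0,0.025],[0,0,0.05],[0,0,0.065],[0,0,0.071],[0,0,0.071],[0,0,0.071]], gripper=[1,1,1,1,1,1])

```text
time: 8.85
position: [0.4606, 0.1091, 0.0533]
tool_rot: [0.03, 1.0, -0.0, -0.001]
ft_force: [0.7, -0.2, 0.6]
grip_width: 0.0007
grip_force: 0.0
```

```bash
cat > arc.py <<'E'
from h import *
import sys
jp(); s=status.get_obs(); g=np.load("jig.npz"); p=1000*g["R"].T@(s["position"][:2]-g["t"])
h=2*np.arctan2(s["tool_rot"][1],s["tool_rot"][0])-g["th"]
x=np.array([np.cos(h),np.sin(h)]); y=np.array([np.sin(h),-np.cos(h)])
hd=(np.degrees(h)-180)%360
d=float(sys.argv[1])
for a in map(float,sys.argv[2:]):
    t=np.radians(a); q=np.array([-41-75*np.cos(t),-80+75*np.sin(t)])-d*np.array([np.sin(t),np.cos(t)])
    print(a,"rot",round(hd-(90-a),1),"pos",np.round([(q-p)@x/1000,(q-p)@y/1000],4).tolist())
E
python3 arc.py 19 5 10 15 20 25 30 35 40 45 50 55 60
```

```text
t 8.85 jig [-118.3 -107.4] z 53.3 head off jig -x deg 84.97 F jig [0.2 0.7] 0.6 w 0.0007
5.0 rot -0.0 pos [-0.015, 0.0004]
10.0 rot 5.0 pos [-0.0217, 0.0018]
15.0 rot 10.0 pos [-0.0284, 0.0026]
20.0 rot 15.0 pos [-0.0351, 0.0028]
25.0 rot 20.0 pos [-0.0418, 0.0024]
30.0 rot 25.0 pos [-0.0485, 0.0015]
35.0 rot 30.0 pos [-0.0551, -0.0001]
40.0 rot 35.0 pos [-0.0615, -0.0022]
45.0 rot 40.0 pos [-0.0677, -0.0049]
50.0 rot 45.0 pos [-0.0737, -0.0081]
55.0 rot 50.0 pos [-0.0793, -0.0118]
60.0 rot 55.0 pos [-0.0846, -0.0159]
```

Emit:
arm_command(delta_rot=[[0,0,0],[0,0,0],[0,0,5],[0,0,10],[0,0,15],[0,0,20],[0,0,25],[0,0,30],[0,0,35],[0,0,40],[0,0,45],[0,0,45]], delta_pos=[[-0.008,0,0],[-0.015,0.0005,0],[-0.022,0.002,0],[-0.0285,0.0025,0],[-0.035,0.003,0],[-0.042,0.0025,0],[-0.0485,0.0015,0],[-0.055,0,0],[-0.0615,-0.002,0],[-0.0675,-0.005,0],[-0.0735,-0.008,0],[-0.0735,-0.008,0]], gripper=[1,1,1,1,1,1,1,1,1,1,1,1])

```text
time: 9.85
position: [0.5367, 0.0961, 0.0546]
tool_rot: [0.411, 0.912, 0.001, 0.002]
ft_force: [0.8, 0.3, -0.5]
grip_width: 0.0005
grip_force: 0.0
```

```bash
python3 arc.py 19 55 60 65 70 75 80 83; python3 -c "
from h import *
shot('c2')"
```

```text
t 9.85 jig [-103.2  -31.7] z 54.6 head off jig -x deg 39.84 F jig [-0.2  0.9] -0.5 w 0.0005
55.0 rot 4.8 pos [-0.0042, -0.0006]
60.0 rot 9.8 pos [-0.0109, 0.0002]
65.0 rot 14.8 pos [-0.0177, 0.0005]
70.0 rot 19.8 pos [-0.0244, 0.0001]
75.0 rot 24.8 pos [-0.0311, -0.0009]
80.0 rot 29.8 pos [-0.0377, -0.0024]
83.0 rot 32.8 pos [-0.0415, -0.0036]
```

View pics/c2.png

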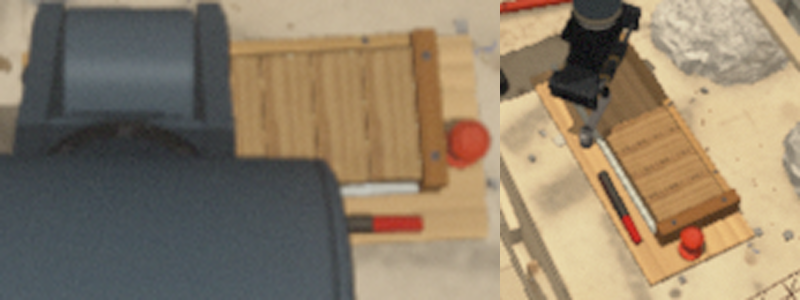

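The side view shows the keeper following the fingers into the channel, with the row still at the stop. I'll continue the arc.

Emit:
arm_command(delta_rot=[[0,0,5],[0,0,10],[0,0,15],[0,0,20],[0,0,25],[0,0,30],[0,0,33],[0,0,33]], delta_pos=[[-0.0045,-0.0005,0],[-0.011,0,0],[-0.0175,0.0005,0],[-0.0245,0,0],[-0.031,-0.001,0],[-0.0375,-0.0025,0],[-0.0415,-0.0035,0],[-0.0415,-0.0035,0]], gripper=[1,1,1,1,1,1,1,1])

```text
time: 10.62
position: [0.5595, 0.0629, 0.054]
tool_rot: [0.652, 0.758, 0.0, 0.001]
ft_force: [0.1, -0.0, 0.1]
grip_width: 0.0002
grip_force: 0.0
```

```bash
python3 arc.py 19 85 87 90; python3 arc.py 17 90; python3 arc.py 15 90
```

```text
t 10.62 jig [-69.4  -9.9] z 54.0 head off jig -x deg 6.98 F jig [0.  0.1] 0.1 w 0.0002
85.0 rot 2.0 pos [-0.0032, 0.0026]
87.0 rot 4.0 pos [-0.0059, 0.0031]
90.0 rot 7.0 pos [-0.0099, 0.0037]
t 10.62 jig [-69.4  -9.9] z 54.0 head off jig -x deg 6.98 F jig [0.  0.1] 0.1 w 0.0002
90.0 rot 7.0 pos [-0.0119, 0.0034]
t 10.62 jig [-69.4  -9.9] z 54.0 head off jig -x deg 6.98 F jig [0.  0.1] 0.1 w 0.0002
90.0 rot 7.0 pos [-0.0138, 0.0032]
```

Emit:
arm_command(delta_rot=[[0,0,2],[0,0,4],[0,0,7],[0,0,7],[0,0,7],[0,0,7],[0,0,7]], delta_pos=[[-0.003,0.0025,0],[-0.006,0.003,0],[-0.008,0.0035,0],[-0.009,0.0035,0],[-0.01,0.0035,0],[-0.011,0.0035,0],[-0.011,0.0035,0]], gripper=[1,1,1,1,1,1,1])

```text
time: 11.2
position: [0.5639, 0.053, 0.0537]
tool_rot: [0.697, 0.717, 0.0, 0.0]
ft_force: [1.4, 0.6, -0.1]
grip_width: 0.0003
grip_force: 0.3
```

```bash
python3 -c "
from h import *
jp()"
```

```text
t 11.2 jig [-59.3  -5.7] z 53.7 head off jig -x deg 0.05 F jig [-0.5  1.4] -0.1 w 0.0003
```

Emit:
arm_command(delta_rot=[[0,0,0],[0,0,0],[0,0,0],[0,0,0]], delta_pos=[[-0.001,0,0],[-0.002,0,0],[-0.003,0,0],[-0.003,0,0]], gripper=[1,1,1,1])

```text
time: 11.53
position: [0.5639, 0.052, 0.0537]
tool_rot: [0.698, 0.716, 0.001, -0.001]
ft_force: [0.4, 8.7, 1.5]
grip_width: 0.0006
grip_force: 4.2
```

```bash
python3 -c "
from h import *
jp()"
```

```text
t 11.53 jig [-58.4  -5.7] z 53.7 head off jig -x deg -0.11 F jig [-8.7  0.7] 1.5 w 0.0006
```

The bar met its limit: 8.7 N with no motion. I'll back off, rise and look.

Emit:
arm_command(delta_rot=[[0,0,0],[0,0,0],[0,0,0],[0,0,0],[0,0,0],[0,0,0],[0,0,0],[0,0,0],[0,0,0],[0,0,0],[0,0,0],[0,0,0]], delta_pos=[[0.003,0,0],[0.01,0,0],[0.025,0,0],[0.03,0,-0.02],[0.03,0,-0.06],[0.03,0,-0.1],[0.04,-0.02,-0.14],[0.05,-0.05,-0.17],[0.07,-0.08,-0.2],[0.08,-0.1,-0.22],[0.08,-0.1,-0.22],[0.08,-0.1,-0.22]], gripper=[1,1,1,1,1,1,1,1,1,1,1,1])

```text
time: 12.53
position: [0.4613, 0.1277, 0.2753]
tool_rot: [0.697, 0.717, 0.001, 0.002]
ft_force: [1.2, -0.2, 0.2]
grip_width: 0.0004
grip_force: 0.0
```

```bash
python3 -c "
from h import *
jp(); shot('c3')
c=cam('side');np.save('side2.npy',c,allow_pickle=True)
cv2.imwrite('pics/s2.png',cv2.resize(c['pixels'][165:285,220:340],(600,600),interpolation=cv2.INTER_CUBIC))"
```

```text
t 12.53 jig [-136.9 -106.3] z 275.3 head off jig -x deg 0.09 F jig [0.3 1.2] 0.2 w 0.0004
```

View pics/s2.png

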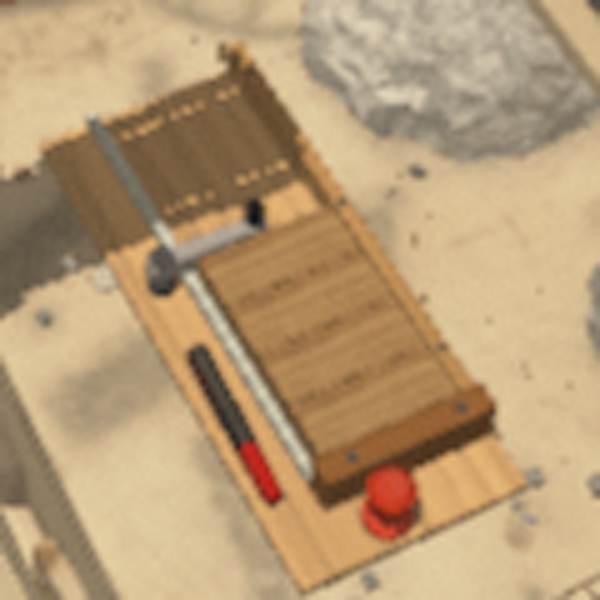

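View pics/c3.png

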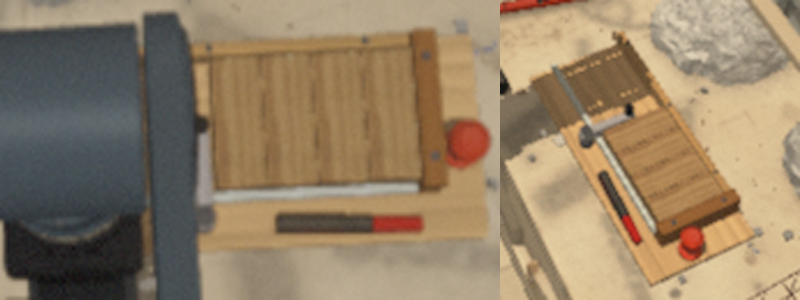

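Both views show the row tight against the stop. The keeper lies square across the channel, parallel to the rear face and just behind it (side-view crop: pivot (160,270), post (255,213)). The marker and knob are undisturbed and the arm is clear.

```bash
python3 -c "
from rig import robot
print(robot.hand_in())"
```

```text
the job is handed in; nothing more can be done
None
```

The four blocks are home against the end stop with no visible gaps, the keeper was then swung to its limit behind them, and the job was handed in at about 12.6 s with the arm clear; the hand-in gave no verdict.

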